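# Lock the crib stand and build a slat crib for a fossil

## Robot

A 7-joint arm with a two-finger parallel gripper is mounted at the origin on the work surface. World frame = base frame: x ahead of the robot, y to its left, z up, the work surface at z = 0. Lengths are in m, angles in rad, forces in N, time in s.
With the tool pointing down it reaches from about 0.35 to 0.9 m from the base axis. Payload 8.1 kg.
Tool frame: the origin (TCP) lies on the centre line of the jaws, within the pads' length; the fingertips stand 11 mm ahead of it and the grasp point (between the pads) lies 8 mm behind it (arm.nose_length is the distance from the TCP to the fingertips, in m); z points along the fingers, y is the line along which they close (so a half turn about z gives the same grasp; the last joint's range is limited). The gripper opens to 92 mm and grips with 3 to 60 N. Pads are 19 mm wide; open, the fingers measure 130 mm over their backs; the gripper's body (75 mm by 190 mm) begins 47 mm behind the grasp point.
Start: joints at [-1.4, 0.434, 0.025, 1.573, -0.012, 1.134, -0.075], TCP at [0.169, 0.602, 0.238] pointing down, gripper open.
Joint ranges: [-2.62, 2.62], [-0.44, 2.09], [-1.27, 1.32], [0.08, 2.57], [-1.32, 4.46], [0.12, 2], [-2.74, 2.74]. Speed limits (rad/s): [2.22, 2.22, 3.01, 3.01, 3.14, 3.14, 3.14].

## Interface

Orientations are given as a rotation vector (axis times angle).
In Python, from cell import arm gives the robot as it stands.
- The arm moves only by the tool jog_arm, never from a script. Its argument "moves" is a list of rows, each a list of 4 numbers: the shift along the tool's x, y, z in m, then the turn about the tool's z in rad. In form: [[tx, ty, tz, spin], ...]. A call has 1 to 20 rows; each row is the pose to reach, as a shift and turn from the pose commanded when the call began, along the tool's axes at that moment; what a row does not reach only later rows make up. A row lasts 1/8 s, in which the tool goes at most 62.5 mm and 10.7 degrees, less where a joint would pass 70% of its speed; a pose out of reach is approached as far as the arm can. A call with a gripper value outside its range is refused whole. "hand" is the finger opening in m, from 0 to 0.0918, set as the call begins (left out, the last holds). The fingers move at their own pace and stop on an object; "newtons" is the grip in N (left out, the last holds). Time passes only in rows, so rows that repeat a pose let the fingers close. It gives the time, the measured TCP pose, the force, the opening and the grip force at its end, in the units of the state.
- arm.observe(): the state, without advancing time (a new reading comes with each control period).
- arm.get_image(name): name is "side" or "top"; returns a dict with "color" (400x640x3 uint8, red, green, blue), "z_map" (400x640 float32, m along the optical axis (not along the pixel's ray), 0 where there is no reading), "fx", "fy", "cx", "cy" (pixels), "k1" (the pictures are not rectified: a ray, as slopes to the right and down, at radius r is drawn at 1 + k1 r^2 times it, then the intrinsics apply), "rvec" (rotation vector, rad) and "tvec" (3), from world to camera coordinates, as OpenCV has them. Camera axes: x right, y down, z forward; pixel columns grow to the right and rows downward; lengths in m; the calibration is good to about 2 mm. A picture is of the moment at which its call begins.
- arm.sign_off(): hands the job in; it is judged then, once.
The state is a dict: "clock": time; "joints": joint angles; "dq": joint speeds; "joint_efforts": joint torques, N m; "position": TCP position; "ee_rot": TCP orientation; "force": force on the tool from outside, world axes, zero at the start; "ft_torque": the same for the moment, N m; "width": opening from 0.0 (shut) to 1.0 (fully open); "gripper_force": force on a finger pad.
Only numpy, scipy, OpenCV 4.12 (cv2) and the standard library are available. Lean on these libraries where they do the work, as an engineer would, in place of code of your own. Each camera call takes 0.05 s, during which the arm holds its last target. There are 200 camera calls.

## Task

First knock both of the stand's sprung lock pins fully home with brisk blows of the mallet, never pushing them by hand, and put the mallet back on its rubber mat. Then build a crib from all the wooden slats on the stand's platform: lay them in parallel pairs along opposite edges, each layer crosswise on the one below, ends even with the platform's sides; if one is left over, lay it crosswise on top along either edge. Leave the fossils and other things on the bench where they are.

Things in the scene. Friction and masses are not known exactly. Their poses are not given: they have to be found in the camera images.
- stand: fixed steel crib stand: a square white platform 130 x 130 mm whose top is 30 mm above the bench. Origin under the platform's centre, x and y along its edges. Two lugs (28 mm high, reaching 130 mm from the centre) carry the lock pins: one on the -x side towards +y, one on the +x side towards -y
- stand_top (a point): centre of the platform's top face; axes as the stand's, z up
- lockpin_a: one of the stand's two sprung lock pins, on the near side: an upright 14 mm steel pin with a round 30 mm cap 10 mm thick, at x -105 mm, y +45 mm in the stand's frame. Origin on its axis, 40 mm below the cap's top face, which is 67 mm above the bench when fully up, 45 mm when fully home
- pin_travel_a (a joint): how far that pin is down, m: 0 up, 0.022 fully home (a hard stop). It starts at 0 to 0.005. A spring sleeve grips it: it takes about 7 to 9 N to move (more when fast) and stays where it is driven
- lockpin_b: one of the stand's two sprung lock pins, on the far side: an upright 14 mm steel pin with a round 30 mm cap 10 mm thick, at x +105 mm, y -45 mm in the stand's frame. Origin on its axis, 40 mm below the cap's top face, which is 67 mm above the bench when fully up, 45 mm when fully home
- pin_travel_b (a joint): how far that pin is down, m: 0 up, 0.022 fully home (a hard stop). It starts at 0 to 0.005. A spring sleeve grips it: it takes about 7 to 9 N to move (more when fast) and stays where it is driven
- mallet: wooden mallet (0.34 kg), rubber-faced head 44 x 44 mm, 80 mm long, standing on one face, handle level. Origin in the middle of that lower face, z along the head; the handle (20 wide, 24 mm high) points to -x, from 22 to 152 mm off the head's axis, 40 mm above the origin. It balances 11 mm from the head's axis, so it stands by itself
- mallet_head (a point): centre of the mallet's head (where handle line and head axis meet); axes as the mallet's
- mat: black rubber tool mat 180 x 140 x 4 mm fixed to the bench, origin under its centre, x along its 180 mm side; the mallet's place
- slat0: plain pine slat 130 x 26 x 15 mm (35 g), one of up to seven alike; some may be absent. Lies flat on the bench. Origin at its centre; x runs along its length, z through its 15 mm thickness
- slat1: plain pine slat 130 x 26 x 15 mm (35 g), one of up to seven alike; some may be absent. Lies flat on the bench. Origin at its centre; x runs along its length, z through its 15 mm thickness
- slat2: plain pine slat 130 x 26 x 15 mm (35 g), one of up to seven alike; some may be absent. Lies flat on the bench. Origin at its centre; x runs along its length, z through its 15 mm thickness
- slat3: plain pine slat 130 x 26 x 15 mm (35 g), one of up to seven alike; some may be absent. Lies flat on the bench. Origin at its centre; x runs along its length, z through its 15 mm thickness
- slat4: plain pine slat 130 x 26 x 15 mm (35 g), one of up to seven alike; some may be absent. Lies flat on the bench. Origin at its centre; x runs along its length, z through its 15 mm thickness
- slat5: plain pine slat 130 x 26 x 15 mm (35 g), one of up to seven alike; some may be absent. Lies flat on the bench. Origin at its centre; x runs along its length, z through its 15 mm thickness
- slat6: plain pine slat 130 x 26 x 15 mm (35 g), one of up to seven alike; some may be absent. Lies flat on the bench. Origin at its centre; x runs along its length, z through its 15 mm thickness
- bone: brown fossil bone, about 200 mm long and 48 mm high, a bystander; origin under its middle
- bowl: terracotta bowl 120 mm across, 50 mm high, a bystander
- chunk1: lump of fossil rock about 50 x 36 x 40 mm, a bystander
- chunk2: lump of fossil rock about 55 x 40 x 40 mm, a bystander
- bottle: green water bottle, 64 mm across, 190 mm high, a bystander
- jar: amber glass jar, 60 mm across, 80 mm high, a bystander
- can: aluminium can, 66 mm across, 90 mm high, a bystander
- brush: brush lying on the bench, a bystander
There are look-alikes about, which are no part of the job. Leave any orange look-alike of the slat3 alone.

How it is judged:
By the outcome, as a careful person would: the job done as asked, in the order asked, and still so for the second after the job is handed in, with the robot touching nothing.
Of slat0, slat1, slat2, slat3, slat4, slat5, slat6 only 5 to 7 are there at a start; the rules pass over those that are not, and their reading is None.
At some moment in a run one of mallet may be knocked a few centimetres aside while the robot is not near it.
Once in a run the grip may slacken for a moment while it holds something.
It also fails if it takes over 208 s, if anything falls off the work surface, if the arm or the gripper's body presses on something with over 40 N, if the wrist force passes 120 N, or if a joint passes its speed limit or range.

## Working session

There is one attempt and no reset: what is moved stays moved. The work goes in short steps, Python scripts to look and compute and a tool call to move; the robot and the scene stay as the last step left them, time stands still between calls to the robot, and variables do not carry over. Pictures are saved under pics/ and viewed, at most 14 in all, crops included, and the job is handed in when it is done.

Besides the shell and the picture viewer there is one more tool, called after "Call:" as name(argument=value, ...), one argument or row to a line, values as JSON. jog_arm: Moves the arm, as the interface text tells. Its arguments: {"type":"object","properties":{"moves":{"type":"array"},"hand":{"type":"number"},"newtons":{"type":"number"}},"required":["moves"]}

```bash
mkdir -p pics; ls
cat > h.py <<'E'
import numpy as np, cv2
from cell import arm
def shot(n):
    return arm.get_image(n)
def save(im,f):
    cv2.imwrite('pics/'+f,cv2.cvtColor(im['color'],cv2.COLOR_RGB2BGR))
def rays(im,px):
    px=np.atleast_2d(px).astype(float)
    d=np.c_[(px[:,0]-im['cx'])/im['fx'],(px[:,1]-im['cy'])/im['fy']]
    u=d.copy()
    for _ in range(20): u=d/(1+im['k1']*(u**2).sum(1,keepdims=True))
    R=cv2.Rodrigues(np.array(im['rvec'],float))[0]; t=np.array(im['tvec'],float).ravel()
    return -R.T@t, np.c_[u,np.ones(len(u))]@R, u
def onplane(im,px,z):
    o,r,_=rays(im,px); return o+r*((z-o[2])/r[:,2])[:,None]
def cloud(im):
    h,w=im['z_map'].shape
    v,u=np.mgrid[:h,:w]; o,r,_=rays(im,np.c_[u.ravel(),v.ravel()])
    return (o+r*im['z_map'].reshape(-1,1)).reshape(h,w,3)
E
python3 - <<'E'
from h import *
print(arm.observe())
for n in('top','side'):
    im=shot(n); save(im,n+'0.png'); print(n,im['fx'],im['k1'],rays(im,[[320,200]])[0]); np.save(n+'0.npy',im,allow_pickle=True)
E
```

```text
pics
{'clock': 0.0, 'joints': array([-1.39964199,  0.43520307,  0.02498447,  1.57410312, -0.01164553,
        1.13399685, -0.0751473 ]), 'dq': array([ 0.00103095, -0.00110802,  0.00130768, -0.00131303, -0.00083098,
       -0.00048359, -0.0012486 ]), 'joint_efforts': array([ 5.05126991e-04, -6.67822981e+01,  9.85365249e-01, -3.14460754e+01,
       -6.06078096e-02,  4.24256630e-02,  1.72542527e-04]), 'position': array([0.16887886, 0.60123389, 0.23695512]), 'ee_rot': array([-4.28884435e-01, -3.11206912e+00,  2.45244293e-03]), 'force': array([0.04332843, 0.23032594, 0.55356032]), 'ft_torque': array([-0.02622018,  0.01048183,  0.04682211]), 'gripper_force': 0.0, 'width': 0.9994969349629426}
top 470.6991786507608 -0.05100656315652523 [ 0.43882072 -0.00840643  1.3064702 ]
side 381.3970016234403 -0.07644364813864164 [ 0.30140187 -0.73367001  0.80436024]
```

View pics/top0.png

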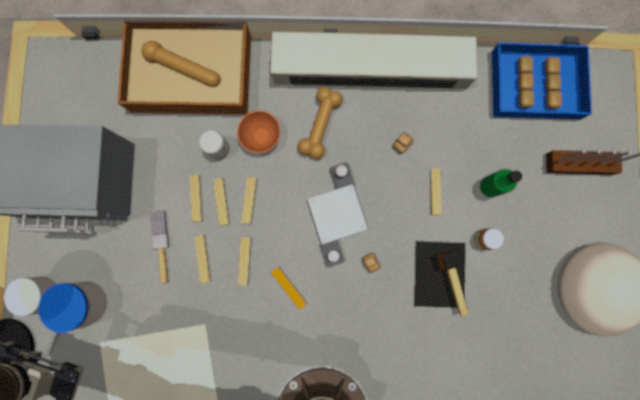

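View pics/side0.png

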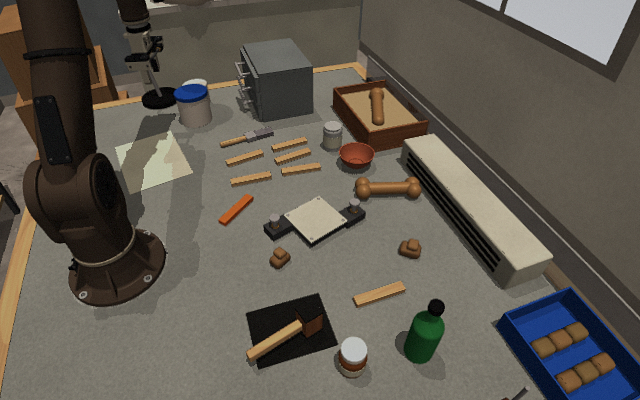

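The top view shows six pale slats: five at the left around (196–248, 198–261) and one at (436,191). The orange decoy is at (288,287), the stand at (337,214) with pin caps at (342,171) and (334,257), and the mallet head at (446,264) with its handle towards (461,313). The side view agrees.

```bash
cat >> h.py <<'E'
def rects(im,mask,z,amin):
    out=[]
    for c in cv2.findContours(mask.astype(np.uint8),cv2.RETR_EXTERNAL,cv2.CHAIN_APPROX_NONE)[0]:
        if cv2.contourArea(c)<amin: continue
        P=onplane(im,c[:,0,:],z)[:,:2]
        (cx,cy),(w,h),a=cv2.minAreaRect((P*1000).astype(np.float32))
        if w<h: w,h,a=h,w,a+90
        a=(a+90)%180-90
        out.append((c[:,0].mean(0).round(),round(cx,1),round(cy,1),round(w,1),round(h,1),round(a,1)))
    return out
E
python3 - <<'E'
from h import *
im=np.load('top0.npy',allow_pickle=True).item()
hsv=cv2.cvtColor(im['color'],cv2.COLOR_RGB2HSV); H,S,V=[hsv[...,i].astype(int) for i in range(3)]
for p in [(196,198),(436,191),(288,287),(337,214),(342,171),(458,300),(445,264),(430,290),(334,257),(338,250)]: print(p,hsv[p[1],p[0]],im['color'][p[1],p[0]],(cloud(im)[p[1],p[0]]*1000).round(1))
print('pine')
for r in rects(im,(H>12)&(H<28)&(S>70)&(V>130),0.015,60): print(r)
m=(S<40)&(V>150); m[:150]=0;m[245:]=0;m[:,:300]=0;m[:,375:]=0
print('plat')
for r in rects(im,m,0.03,60): print(r)
for r in rects(im,m,0.067,60): print(r)
m=(V<60); m[:235]=0;m[315:]=0;m[:,:405]=0;m[:,475:]=0
print('mat');
for r in rects(im,m,0.004,60): print(r)
for n in('top',):
    C=cloud(im); 
    for box in [(325,165,355,180),(322,248,346,268),(432,248,470,318)]:
        a=C[box[1]:box[3],box[0]:box[2]].reshape(-1,3); 
        for zz in (.02,.035,.06):
            q=a[(a[:,2]>zz)]; print(box,zz,len(q),(q.mean(0)*1000).round(1),(np.median(q,0)*1000).round(1), (q.max(0)*1000).round(1))
E
```

```text
(196, 198) [ 22 102 188] [188 168 113] [575.9 361.2  14.9]
(436, 191) [ 23 102 188] [188 170 113] [ 610.2 -303.8   13.5]
(288, 287) [ 22 239 189] [189 141  12] [338.2  98.9  13. ]
(337, 214) [ 84   7 191] [186 191 190] [539.3 -30.   25.9]
(342, 171) [  0   4 186] [186 183 183] [652.  -40.5  62.6]
(458, 300) [ 23 102 178] [178 162 107] [ 316.7 -352.7   56.9]
(445, 264) [ 16 132  29] [29 22 14] [ 411.  -310.4   87.9]
(430, 290) [35 36 42] [41 42 36] [ 337.1 -290.6    0.5]
(334, 257) [  0   4 187] [187 184 184] [422.8 -23.9  59.8]
(338, 250) [160   8  93] [93 90 92] [441.5 -34.6  29.6]
pine
(array([458., 292.]), 335.2, -364.0, 129.9, 21.5, 15.8)
(array([288., 288.]), 337.2, 98.3, 131.6, 29.2, 39.3)
(array([372., 262.]), 409.1, -126.3, 45.3, 31.3, 30.1)
(array([162., 265.]), 389.1, 445.7, 93.8, 18.6, 7.2)
(array([244., 261.]), 407.2, 221.4, 128.2, 27.4, -1.0)
(array([202., 258.]), 410.3, 337.4, 127.8, 27.0, 9.8)
(array([  3., 262.]), 382.1, 895.2, 270.3, 26.9, 4.7)
(array([221., 201.]), 568.7, 291.5, 129.0, 27.0, 10.0)
(array([248., 200.]), 573.3, 215.3, 129.3, 26.7, -5.3)
(array([195., 
[... 1248 characters left out ...]
9  64. ] [ 668.3   -8.4 1306.5]
(325, 165, 355, 180) 0.06 97 [645.3 -37.2 115.4] [654.2 -37.7  64.1] [ 668.3   -8.4 1306.5]
(322, 248, 346, 268) 0.02 325 [425.3 -20.9  46. ] [425.5 -20.9  29.2] [ 447.     8.7 1306.5]
(322, 248, 346, 268) 0.035 103 [427.1 -21.1  86.2] [427.8 -21.1  62. ] [ 441.2   -7.9 1306.5]
(322, 248, 346, 268) 0.06 78 [426.5 -21.5  94.9] [425.6 -21.3  63.2] [ 438.8   -7.9 1306.5]
(432, 248, 470, 318) 0.02 830 [ 378.2 -336.1   71.4] [ 392.3 -340.    57.1] [ 447.7   -8.4 1306.5]
(432, 248, 470, 318) 0.035 806 [ 377.3 -336.7   72.6] [ 390.6 -340.4   57.5] [ 447.7   -8.4 1306.5]
(432, 248, 470, 318) 0.06 348 [ 419.5 -322.3   98.9] [ 421.7 -326.7   83.2] [ 447.7   -8.4 1306.5]
```

Run:
```python
from h import *
im=np.load('top0.npy',allow_pickle=True).item()
c=cv2.cvtColor(im['color'],cv2.COLOR_RGB2BGR)
a=cv2.resize(c[155:275,290:390],None,fx=4,fy=4,interpolation=cv2.INTER_NEAREST); b=cv2.resize(c[225:345,400:490],None,fx=4,fy=4,interpolation=cv2.INTER_NEAREST)
cv2.imwrite('pics/crop0.png',np.hstack([a,b]))
```

```text
(no output)
```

View pics/crop0.png

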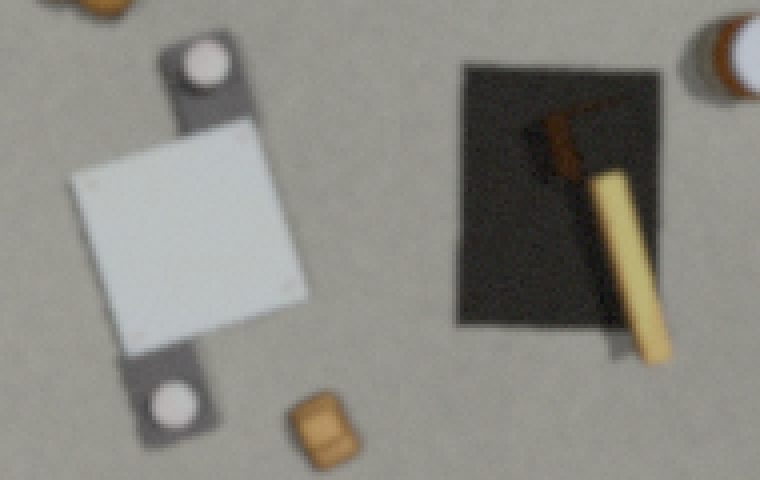

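The crop shows the platform corners at image px ≈ (307,199), (352,185), (367,229), (322,244). The pin caps are at (341.5,171) and (333,256), and the mallet handle runs from (452,269) to (463,314) with its head around (443,262).

Run:
```python
from h import *
im=np.load('top0.npy',allow_pickle=True).item()
hsv=cv2.cvtColor(im['color'],cv2.COLOR_RGB2HSV); H,S,V=[hsv[...,i].astype(int) for i in range(3)]
C=cloud(im)
print('bench px',im['color'][220,290],im['color'][190,380])
col=im['color'].astype(int); cool=(col[...,2]>=col[...,0])&(V>150)
m=cool.copy(); m[:180]=0;m[248:]=0;m[:,:302]=0;m[:,372:]=0
print('plat',rects(im,m,0.03,300))
m=(S<12)&(V>140)
for z,b in((0.067,(330,160,352,182)),(0.065,(322,246,344,268))):
    mm=np.zeros_like(m); mm[b[1]:b[3],b[0]:b[2]]=m[b[1]:b[3],b[0]:b[2]]; print('cap',[r for r in rects(im,mm,z,30)])
    mm=mm&(C[...,2]>0.04); print(C[mm].mean(0)*1000,np.median(C[mm][:,2]))
m=(H>12)&(H<28)&(S>70)&(V>110); m[:240]=0;m[:,:440]=0;m[:,480:]=0
print('handle',rects(im,m,0.056,100))
m=(C[...,2]>0.07)&(C[...,2]<.1);m[:230]=0;m[330:]=0;m[:,:405]=0;m[:,490:]=0
print('head',rects(im,m,0.084,60))
s=np.load('side0.npy',allow_pickle=True).item(); D=cloud(s)
for n,(lo,hi) in {'capA':((400,-50,.05),(455,10,75)),'capB':((625,-70,50),(680,-10,75)),'plat':((490,-80,20),(590,20,40)),'head':((385,-360,72),(450,-280,95)),'handle':((270,-400,40),(385,-300,70))}.items():
    lo=np.array(lo);hi=np.array(hi);lo[2]=max(lo[2],20) 
    for nm,X in(('top',C),('side',D)):
        X=X*1000; k=((X>lo)&(X<hi)).all(2); q=X[k]
        if n.startswith('cap'): q=q[q[:,2]>45]
        if len(q): print(n,nm,len(q),q.mean(0).round(1),q.min(0).round(1),q.max(0).round(1))
```

```text
bench px [154 153 144] [150 149 142]
plat [(array([337., 214.]), 539.8, -30.3, 131.9, 131.7, 19.3)]
cap [(array([341., 170.]), 653.9, -37.6, 27.0, 26.7, 1.3)]
[651.9681797  -38.18658572  77.45683179] 0.064099590981471
cap [(array([333., 256.]), 425.5, -21.1, 26.2, 26.1, -88.8)]
[426.10466903 -21.63294221  62.19285471] 0.062086277763357844
handle [(array([458., 292.]), 338.8, -352.5, 126.4, 22.8, 15.9)]
head [(array([451., 260.]), 422.7, -326.5, 47.2, 44.8, -73.7), (array([487., 238.]), 479.3, -419.1, 44.3, 15.9, -0.5)]
capA top 101 [426.9 -21.4  62. ] [412.4 -34.4  57.6] [441.2  -7.9  66.7]
capA side 88 [424.7 -26.9  59.9] [410.9 -38.3  48.6] [439.7  -9.8  64.5]
capB top 98 [654.1 -38.7  63.9] [640.8 -51.5  56.6] [668.3 -24.4  71.2]
capB side 80 [652.  -43.2  61.6] [639.1 -56.5  51.7] [666.3 -26.1  66.8]
plat top 1340 [539.7 -30.5  29.8] [490.  -79.7  21.8] [589.7  19.9  37.7]
plat side 910 [539.3 -31.6  28.4] [490.1 -79.7  22.7] [589.8  19.9  33.5]
head top 305 [ 422.7 -327.    83.4] [ 397.8 -353.4   72.1] [ 447.7 -301.1   90.5]
head side 449 [ 421.4 -333.6   82.4] [ 396.  -357.6   72. ] [ 447.9 -304.9   87. ]
handle top 373 [ 330.8 -353.5   54. ] [ 274.8 -378.3   40.2] [ 384.7 -330.1   62.5]
handle side 616 [ 329.2 -360.8   53. ] [ 275.  -381.2   40. ] [ 384.9 -333.7   59.6]
```

```bash
cat >> h.py <<'E'
from scipy.spatial.transform import Rotation as Ro
def plan(wps, s=None, show=True):
    """world targets (x,y,z[m],heading of tool y [deg] or None) -> rows in the present tool frame"""
    s=s or arm.observe(); R=Ro.from_rotvec(s['ee_rot']).as_matrix(); p=s['position']
    h=np.degrees(np.arctan2(R[1,1],R[0,1]))
    rows=[]
    for x,y,z,a in wps:
        d=R.T@(np.array([x,y,z])-p)
        sp=0 if a is None else -np.radians((a-h+180)%360-180)
        rows.append([*d.round(4),round(sp,3)])
    if show:
        print('t %.2f pos %s hy %.1f tilt %.2f q7 %.2f F %s w %.1f g %.1f'%(s['clock'],(p*1000).round(1),h,np.degrees(np.arccos(-R[2,2])),s['joints'][6],s['force'].round(1),s['width']*91.8,s['gripper_force']))
        for w,r in zip(wps,rows): print(w,'->',r)
    return rows
E
python3 - <<'E'
from h import *
plan([(.45,.3,.26,-73.7),(.3795,-.339,.2,-73.7)])
E
```

```text
t 0.10 pos [168.9 601.3 237.1] hy 74.3 tilt 0.08 q7 -0.08 F [ 1.  -0.3  0.8] w 92.0 g 0.0
(0.45, 0.3, 0.26, -73.7) -> [np.float64(-0.3521), np.float64(-0.2141), np.float64(-0.0226), np.float64(2.583)]
(0.3795, -0.339, 0.2, -73.7) -> [np.float64(-0.457), np.float64(-0.8483), np.float64(0.0382), np.float64(2.583)]
```

Call:
jog_arm(
  moves=[
    [-0.352,-0.214,-0.023,2.583],
    [-0.352,-0.214,-0.023,2.583],
    [-0.352,-0.214,-0.023,2.583],
    [-0.352,-0.214,-0.023,2.583],
    [-0.352,-0.214,-0.023,2.583],
    [-0.352,-0.214,-0.023,2.583],
    [-0.352,-0.214,-0.023,2.583],
    [-0.457,-0.848,0.038,2.583],
    [-0.457,-0.848,0.038,2.583],
    [-0.457,-0.848,0.038,2.583],
    [-0.457,-0.848,0.038,2.583],
    [-0.457,-0.848,0.038,2.583],
    [-0.457,-0.848,0.038,2.583],
    [-0.457,-0.848,0.038,2.583],
    [-0.457,-0.848,0.038,2.583],
    [-0.457,-0.848,0.038,2.583],
    [-0.457,-0.848,0.038,2.583],
    [-0.457,-0.848,0.038,2.583],
    [-0.457,-0.848,0.038,2.583],
    [-0.457,-0.848,0.038,2.583],
  ],
  hand=0.06,
)

```text
clock: 2.6
position: [0.3798, -0.3371, 0.1994]
ee_rot: [-3.109, -0.447, 0.0]
force: [-0.1, 0.6, -0.4]
width: 0.655
gripper_force: 0.0
```

```bash
cat >> h.py <<'E'
def mallet(n='side'):
    s=shot(n); D=cloud(s)*1000
    for nm,lo,hi in (('head',(340,-420,72),(500,-240,95)),('handle',(250,-440,40),(385,-250,65))):
        k=((D>np.array(lo))&(D<np.array(hi))).all(2); c=s['color'].astype(int)
        if nm=='handle': k&=(c[...,0]-c[...,2]>40)
        q=D[k]
        if len(q): print(nm,len(q),q.mean(0).round(1),q.min(0).round(1),q.max(0).round(1))
E
python3 - <<'E'
from h import *
mallet()
plan([(.3795,-.339,.042,-73.7)])
E
```

```text
head 293 [ 428.3 -348.4   81.8] [ 400.3 -419.7   72.2] [ 492.6 -323.1   87.1]
handle 602 [ 329.2 -361.2   52.9] [ 275.7 -381.7   40. ] [ 384.9 -336.    58.8]
t 2.65 pos [ 380.  -336.8  199.5] hy -73.6 tilt 0.06 q7 -0.27 F [0.2 1.  0.1] w 59.6 g 0.0
(0.3795, -0.339, 0.042, -73.7) -> [np.float64(-0.0012), np.float64(0.0021), np.float64(0.1575), np.float64(0.002)]
```

Mallet unmoved. Descend and grip.

Call:
jog_arm(
  moves=[
    [-0.001,0.002,0.05,0.002],
    [-0.001,0.002,0.1,0.002],
    [-0.001,0.002,0.135,0.002],
    [-0.001,0.002,0.157,0.002],
    [-0.001,0.002,0.157,0.002],
  ],
)

```text
clock: 3.28
position: [0.3791, -0.3385, 0.0418]
ee_rot: [-3.108, -0.445, 0.003]
force: [0.1, 0.2, -1.2]
width: 0.654
gripper_force: 0.0
```

Call:
jog_arm(
  moves=[
    [0,0,0,0],
    [0,0,0,0],
    [0,0,0,0],
    [0,0,0,0],
    [0,0,-0.03,0],
    [0,0,-0.09,0],
    [0,0,-0.14,0],
    [0,0,-0.15,0],
  ],
  hand=0.0,
  newtons=60,
)

```text
clock: 4.28
position: [0.38, -0.3415, 0.1952]
ee_rot: [3.108, 0.442, 0.006]
force: [0.7, 0.2, -3.4]
width: 0.211
gripper_force: 59.9
```

Run:
```python
from h import *
a=np.radians(16.3); c,s=np.cos(a),np.sin(a)
A=(425.7,-21.9); B=(653.8,-37.9)
for P in(A,B):
    plan([((P[0]-45*c)/1000,(P[1]-45*s)/1000,.19,-73.7)])
im=shot('side'); save(im,'side1.png')
```

```text
t 4.28 pos [ 380.  -341.5  195.2] hy -73.8 tilt 0.25 q7 -0.25 F [ 0.7  0.2 -3.4] w 19.4 g 59.9
(np.float64(0.38250876186111654), np.float64(-0.03453000190143545), 0.19, -73.7) -> [np.float64(0.088), np.float64(-0.2941), np.float64(0.0046), np.float64(-0.002)]
t 4.28 pos [ 380.  -341.5  195.2] hy -73.8 tilt 0.25 q7 -0.25 F [ 0.7  0.2 -3.4] w 19.4 g 59.9
(np.float64(0.6106087618611166), np.float64(-0.05053000190143545), 0.19, -73.7) -> [np.float64(0.3026), np.float64(-0.2151), np.float64(0.0055), np.float64(-0.002)]
```

View pics/side1.png

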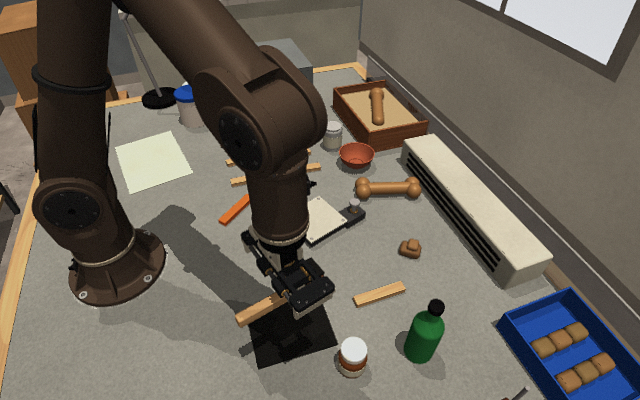

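Call:
jog_arm(
  moves=[
    [0.088,-0.294,-0.015,0],
    [0.088,-0.294,-0.015,0],
    [0.088,-0.294,-0.015,0],
    [0.088,-0.294,-0.015,0],
    [0.088,-0.294,-0.015,0],
    [0.088,-0.294,-0.015,0],
    [0.088,-0.294,-0.015,0],
    [0.088,-0.294,-0.015,0],
    [0.088,-0.294,-0.015,0],
  ],
)

```text
clock: 5.45
position: [0.3815, -0.0348, 0.2075]
ee_rot: [3.11, 0.438, -0.001]
force: [0.1, -0.6, -2.8]
width: 0.213
gripper_force: 59.9
```

```bash
cat >> h.py <<'E'
def held():
    """held mallet from the top and side clouds, relative to the TCP"""
    p=arm.observe()['position']*1000
    for n in('top','side'):
        im=shot(n); D=cloud(im)*1000; c=im['color'].astype(int)
        k=(c[...,0]-c[...,2]>40)&(D[...,2]>p[2]-45)&(D[...,2]<p[2]+60)&(np.hypot(D[...,0]-p[0],D[...,1]-p[1])<170)
        q=D[k]-p
        if len(q)>20:
            print(n,len(q),q.mean(0).round(1),q.min(0).round(1),q.max(0).round(1),'far end',q[q[:,0]<np.percentile(q[:,0],15)].mean(0).round(1))
    return
E
python3 - <<'E'
from h import *
held()
plan([(.3825,-.0345,.215,-73.7)])
im=shot('side'); save(im,'side2.png')
E
```

```text
side 547 [-40.6 -20.8  -4.6] [-103.6  -49.1  -40.6] [65.3 17.6 59.3] far end [-94.6 -32.8  -0.6]
t 5.55 pos [381.6 -34.4 207.6] hy -73.9 tilt 0.02 q7 -1.24 F [ 0.9 -1.2 -3.8] w 19.4 g 59.9
(0.3825, -0.0345, 0.215, -73.7) -> [np.float64(0.0008), np.float64(0.0003), np.float64(-0.0074), np.float64(-0.004)]
```

View pics/side2.png

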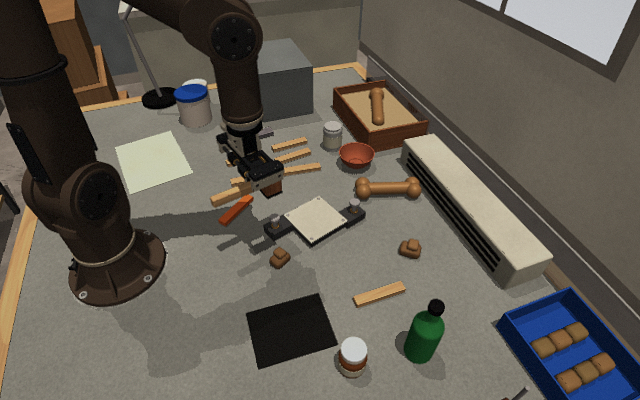

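Call:
jog_arm(
  moves=[
    [0.001,0,0.001,0],
    [0.001,0,0.0635,0],
    [0.001,0,0.126,0],
    [0.001,0,0.064,0],
    [0.001,0,0.01,0],
    [0.001,0,0,0],
    [0.001,0,0,0],
  ],
)

```text
clock: 6.48
position: [0.3834, -0.0328, 0.2082]
ee_rot: [-3.109, -0.444, -0.003]
force: [0.3, -0.5, -3.7]
width: 0.212
gripper_force: 64.6
```

```bash
cat >> h.py <<'E'
def caps():
    im=shot('side'); D=cloud(im)*1000; c=im['color'].astype(int)
    for n,(x,y) in(('A',(425.7,-21.9)),('B',(653.8,-37.9))):
        r=np.hypot(D[...,0]-x,D[...,1]-y); k=(r<22)&(D[...,2]>32)&(D[...,2]<80)&(abs(c[...,0]-c[...,2])<25); q=D[k]
        if len(q): print('cap',n,len(q),q.mean(0).round(1),'z95 %.1f max %.1f'%(np.percentile(q[:,2],90),q[:,2].max()))
E
python3 - <<'E'
from h import *
plan([]); held(); caps()
E
```

```text
t 6.47 pos [383.4 -32.8 208.2] hy -73.7 tilt 0.14 q7 -1.21 F [ 0.3 -0.5 -3.7] w 19.5 g 64.6
side 523 [-55.9 -23.6   1.1] [-110.3  -47.8  -18.6] [61.4 25.2 58.6] far end [-100.4  -35.7   -4.2]
cap A 86 [425.1 -26.8  42.3] z95 45.0 max 46.6
cap B 98 [651.5 -44.   57.9] z95 64.8 max 66.4
```

Call:
jog_arm(
  moves=[
    [0,0,0.005,0],
    [0,0,0.0675,0],
    [0,0,0.13,0],
    [0,0,0.07,0],
    [0,0,0.01,0],
    [0,0,0,0],
    [0,0,0,0],
  ],
)

```text
clock: 7.5
position: [0.3833, -0.033, 0.208]
ee_rot: [-3.109, -0.444, -0.003]
force: [0.0, 0.6, -3.9]
width: 0.213
gripper_force: 65.1
```

Run:
```python
from h import *
held(); caps(); plan([(.6105,-.0505,.208,-73.7)])
s=np.load('side0.npy',allow_pickle=True).item()
shot=lambda n:s
import h; h.shot=shot; caps()
```

```text
top 29 [58.  14.1 24.3] [52.7  0.3  9.8] [62.3 29.7 37.7] far end [54.  27.  24.7]
side 518 [-56.1 -23.3   0.5] [-109.4  -45.2  -21.3] [61.6 23.3 59.2] far end [-99.6 -34.8  -6.4]
cap A 86 [425.1 -26.9  42.4] z95 44.8 max 45.9
cap B 95 [651.7 -43.6  58.3] z95 64.6 max 66.9
t 7.65 pos [381.8 -32.9 206.7] hy -73.8 tilt 0.09 q7 -1.17 F [ 0.4  0.3 -3.5] w 19.6 g 65.1
(0.6105, -0.0505, 0.208, -73.7) -> [np.float64(0.2146), np.float64(0.0809), np.float64(-0.0017), np.float64(-0.001)]
cap A 100 [424.8 -27.2  57.3] z95 62.6 max 64.5
cap B 96 [651.9 -43.5  57.7] z95 64.3 max 66.8
```

Call:
jog_arm(
  moves=[
    [0.215,0.081,-0.002,0],
    [0.215,0.081,-0.002,0],
    [0.215,0.081,-0.002,0],
    [0.215,0.081,-0.002,0],
    [0.215,0.081,-0.002,0],
    [0.215,0.081,-0.002,0],
    [0.215,0.081,-0.002,0],
  ],
)

```text
clock: 8.52
position: [0.6104, -0.0512, 0.2089]
ee_rot: [-3.109, -0.441, 0.002]
force: [-0.5, 0.0, -3.5]
width: 0.213
gripper_force: 65.1
```

Call:
jog_arm(
  moves=[
    [0,0,0.005,0],
    [0,0,0.0675,0],
    [0,0,0.13,0],
    [0,0,0.07,0],
    [0,0,0.01,0],
    [0,0,0,0],
    [0,0,0,0],
  ],
)

```text
clock: 9.4
position: [0.6116, -0.0504, 0.2099]
ee_rot: [-3.109, -0.444, -0.002]
force: [0.4, -0.2, -4.4]
width: 0.217
gripper_force: 65.1
```

Run:
```python
from h import *
held(); caps(); plan([])
```

```text
top 163 [-83.6 -25.4   2.4] [-106.9  -37.7   -5.6] [-53.  -13.4  10.2] far end [-1.028e+02 -2.860e+01 -1.000e-01]
side 420 [-58.6 -23.3   0.8] [-110.4  -44.   -21.2] [-4.4  2.4 15.8] far end [-100.5  -34.8   -6.2]
cap A 86 [425.1 -26.6  42.1] z95 44.8 max 48.9
cap B 76 [652.1 -43.3  42.1] z95 44.4 max 46.8
t 9.55 pos [610.7 -50.3 208.1] hy -73.8 tilt 0.15 q7 -0.77 F [-0.1  0.2 -3.3] w 19.7 g 65.1
```

Call:
jog_arm(
  moves=[
    [0,0,0.006,0],
    [0,0,0.0685,0],
    [0,0,0.131,0],
    [0,0,0.07,0],
    [0,0,0.01,0],
    [0,0,0,0],
  ],
)

```text
clock: 10.3
position: [0.6134, -0.0524, 0.2125]
ee_rot: [3.109, 0.441, 0.007]
force: [0.9, -0.5, -3.3]
width: 0.215
gripper_force: 63.9
```

Run:
```python
from h import *
held(); caps()
# mallet heading 0 -> tool y heading -90 ; head at (.432,-.316): TCP 45 behind
plan([(.42,-.25,.2,-90),(.387,-.316,.15,-90),(.387,-.316,.06,-90)])
```

```text
top 156 [-83.1 -25.2   0.2] [-106.   -38.   -13.6] [-53.1 -12.3   7.8] far end [-101.4  -29.3   -3.8]
side 423 [-58.  -22.6   0. ] [-107.8  -41.3  -25.2] [-4.4  4.9 16. ] far end [-99.4 -33.6  -8.5]
cap A 86 [425.1 -26.7  42.1] z95 44.9 max 46.7
cap B 76 [652.2 -43.   42.3] z95 44.5 max 45.6
t 10.45 pos [611.2 -50.6 208.5] hy -73.8 tilt 0.08 q7 -0.77 F [-0.1  0.6 -4.6] w 19.4 g 63.9
(0.42, -0.25, 0.2, -90) -> [np.float64(-0.2393), np.float64(0.1381), np.float64(0.0086), np.float64(0.283)]
(0.387, -0.316, 0.15, -90) -> [np.float64(-0.2894), np.float64(0.1923), np.float64(0.0586), np.float64(0.283)]
(0.387, -0.316, 0.06, -90) -> [np.float64(-0.2893), np.float64(0.1924), np.float64(0.1486), np.float64(0.283)]
```

Call:
jog_arm(
  moves=[
    [-0.289,0.192,0.02,0.283],
    [-0.289,0.192,0.02,0.283],
    [-0.289,0.192,0.02,0.283],
    [-0.289,0.192,0.02,0.283],
    [-0.289,0.192,0.02,0.283],
    [-0.289,0.192,0.02,0.283],
    [-0.289,0.192,0.07,0.283],
    [-0.289,0.192,0.12,0.283],
    [-0.289,0.192,0.149,0.283],
    [-0.289,0.192,0.149,0.283],
    [-0.289,0.192,0.149,0.283],
  ],
)

```text
clock: 11.82
position: [0.3875, -0.3163, 0.0609]
ee_rot: [3.141, -0.001, -0.001]
force: [0.6, -0.2, -3.6]
width: 0.214
gripper_force: 63.9
```

Run:
```python
from h import *
plan([(.387,-.316,.043,-90)])
```

```text
t 11.82 pos [ 387.5 -316.3   60.9] hy -90.0 tilt 0.03 q7 -0.26 F [ 0.6 -0.2 -3.6] w 19.7 g 63.9
(0.387, -0.316, 0.043, -90) -> [np.float64(-0.0005), np.float64(-0.0003), np.float64(0.0179), np.float64(-0.001)]
```

Call:
jog_arm(
  moves=[
    [0,0,0.007,0],
    [0,0,0.013,0],
    [0,0,0.017,0],
    [0,0,0.0185,0],
    [0,0,0.0185,0],
  ],
)

```text
clock: 12.45
position: [0.3877, -0.3161, 0.0422]
ee_rot: [-3.141, 0.001, 0.0]
force: [0.2, 0.1, -3.8]
width: 0.212
gripper_force: 63.9
```

Call:
jog_arm(
  moves=[
    [0,0,0,0],
    [0,0,0,0],
    [0,0,0,0],
    [0,0,0,0],
    [0,0,-0.02,0],
    [0,0,-0.07,0],
    [0,0,-0.13,0],
    [0,0,-0.19,0],
    [0,0,-0.19,0],
  ],
  hand=0.06,
)

```text
clock: 13.58
position: [0.3893, -0.3179, 0.2359]
ee_rot: [3.139, -0.0, 0.01]
force: [0.6, -0.3, -1.1]
width: 0.658
gripper_force: 0.0
```

Run:
```python
from h import *
mallet()
plan([(.6089,-.3021,.2,-90),(.6089,-.3021,.2,90)])
```

```text
head 457 [ 436.3 -326.8   82.4] [ 412.5 -419.9   72. ] [ 492.3 -295.4   87. ]
handle 514 [ 333.3 -322.1   52.7] [ 283.3 -330.4   40. ] [ 384.9 -309.6   59. ]
t 13.62 pos [ 388.7 -316.6  233.7] hy -90.0 tilt 0.21 q7 -0.51 F [ 0.3  0.7 -0.4] w 59.9 g 0.0
(0.6089, -0.3021, 0.2, -90) -> [np.float64(0.2201), np.float64(-0.0144), np.float64(0.0345), np.float64(0.0)]
(0.6089, -0.3021, 0.2, 90) -> [np.float64(0.2201), np.float64(-0.0144), np.float64(0.0345), np.float64(-3.141)]
```

Run:
```python
from h import *
im=np.load('side0.npy',allow_pickle=True).item()
hsv=cv2.cvtColor(im['color'],cv2.COLOR_RGB2HSV); H,S,V=[hsv[...,i].astype(int) for i in range(3)]
C=cloud(im); m=(H>10)&(H<30)&(S>70)&(V>110)&(abs(C[...,2]-.014)<.006)
m[:,450:]=0
for r in rects(im,m,0.015,60): print(r)
plan([(.6089,-.3021,.15,-90),(.6089,-.3021,.0135,-90)])
```

```text
(array([379., 292.]), 608.8, -305.6, 129.2, 25.7, 0.6)
(array([235., 208.]), 335.4, 95.1, 127.5, 25.1, 39.2)
(array([250., 177.]), 405.4, 217.5, 129.8, 26.4, -1.6)
(array([300., 167.]), 572.8, 211.2, 128.6, 25.9, -5.2)
(array([244., 156.]), 408.2, 334.1, 128.8, 26.5, 9.8)
(array([292., 155.]), 567.2, 288.5, 129.2, 25.3, 10.2)
(array([289., 143.]), 575.7, 359.5, 128.7, 26.3, 5.8)
(array([233., 140.]), 389.1, 441.9, 94.4, 25.8, 8.5)
t 13.62 pos [ 388.7 -316.6  233.7] hy -90.0 tilt 0.21 q7 -0.51 F [ 0.3  0.7 -0.4] w 59.9 g 0.0
(0.6089, -0.3021, 0.15, -90) -> [np.float64(0.2199), np.float64(-0.0145), np.float64(0.0845), np.float64(0.0)]
(0.6089, -0.3021, 0.0135, -90) -> [np.float64(0.2194), np.float64(-0.0146), np.float64(0.221), np.float64(0.0)]
```

Call:
jog_arm(
  moves=[
    [0.22,-0.013,0.03,0],
    [0.22,-0.013,0.03,0],
    [0.22,-0.013,0.05,0],
    [0.22,-0.013,0.09,0],
    [0.22,-0.013,0.145,0],
    [0.22,-0.013,0.19,0],
    [0.22,-0.013,0.205,0],
    [0.22,-0.013,0.205,0],
  ],
  hand=0.05,
  newtons=30,
)

```text
clock: 14.62
position: [0.607, -0.3032, 0.0264]
ee_rot: [-3.141, 0.002, 0.003]
force: [0.3, -0.2, 0.9]
width: 0.544
gripper_force: 0.0
```

Run:
```python
from h import *
plan([(.6088,-.3038,.0135,-90)])
im=np.load('side0.npy',allow_pickle=True).item()
C=cloud(im);c=im['color'].astype(int)
hsv=cv2.cvtColor(im['color'],cv2.COLOR_RGB2HSV); H,S,V=[hsv[...,i].astype(int) for i in range(3)]
print(hsv[219,315],hsv[250,350],hsv[235,325])
m=(V>140)&(abs(C[...,2]-.03)<.008);m[:,:280]=0;m[:,350:]=0
print(rects(im,m,.03,200))
```

```text
t 14.62 pos [ 607.  -303.2   26.4] hy -90.1 tilt 0.11 q7 -0.54 F [ 0.3 -0.2  0.9] w 49.9 g 0.0
(0.6088, -0.3038, 0.0135, -90) -> [np.float64(0.0019), np.float64(0.0006), np.float64(0.0129), np.float64(-0.001)]
[ 21  44 184] [ 22  36 128] [18 38 34]
[(array([315., 218.]), 539.6, -33.2, 128.8, 127.9, -71.0)]
```

Call:
jog_arm(
  moves=[
    [0.002,0.0005,0.008,0],
    [0.002,0.0005,0.013,0],
    [0.002,0.0005,0.013,0],
  ],
)

```text
clock: 15.0
position: [0.61, -0.3035, 0.0145]
ee_rot: [-3.141, 0.0, -0.001]
force: [-0.2, -0.6, 0.4]
width: 0.544
gripper_force: 0.0
```

Call:
jog_arm(
  moves=[
    [0,0,0,0],
    [0,0,0,0],
    [0,0,0,0],
    [0,0,-0.03,0],
    [0,0,-0.08,0],
    [0,0,-0.1,0],
    [0,0,-0.1,0],
  ],
  hand=0.0,
)

```text
clock: 15.88
position: [0.6105, -0.3041, 0.1154]
ee_rot: [3.141, -0.0, 0.004]
force: [0.3, 0.2, -0.7]
width: 0.284
gripper_force: 30.0
```

Run:
```python
from h import *
plan([(.5568,-.0809,.11,-70.8),(.5568,-.0809,.046,-70.8)])
```

```text
t 15.88 pos [ 610.5 -304.1  115.4] hy -90.0 tilt 0.14 q7 -0.60 F [ 0.3  0.2 -0.7] w 26.1 g 30.0
(0.5568, -0.0809, 0.11, -70.8) -> [np.float64(-0.0537), np.float64(-0.2232), np.float64(0.0052), np.float64(-0.335)]
(0.5568, -0.0809, 0.046, -70.8) -> [np.float64(-0.0538), np.float64(-0.2232), np.float64(0.0692), np.float64(-0.335)]
```

Call:
jog_arm(
  moves=[
    [-0.053,-0.223,0.005,-0.335],
    [-0.053,-0.223,0.005,-0.335],
    [-0.053,-0.223,0.005,-0.335],
    [-0.053,-0.223,0.015,-0.335],
    [-0.053,-0.223,0.04,-0.335],
    [-0.053,-0.223,0.055,-0.335],
    [-0.053,-0.223,0.055,-0.335],
    [-0.053,-0.223,0.055,-0.335],
  ],
)

```text
clock: 16.88
position: [0.557, -0.0818, 0.0595]
ee_rot: [3.098, 0.521, 0.0]
force: [0.1, -0.1, -0.3]
width: 0.281
gripper_force: 30.0
```

Run:
```python
from h import *
plan([(.5568,-.0809,.0445,-70.8)])
```

```text
t 16.88 pos [557.  -81.8  59.5] hy -70.9 tilt 0.04 q7 -0.51 F [ 0.1 -0.1 -0.3] w 25.8 g 30.0
(0.5568, -0.0809, 0.0445, -70.8) -> [np.float64(0.0001), np.float64(-0.0009), np.float64(0.015), np.float64(-0.002)]
```

Call:
jog_arm(
  moves=[
    [0.001,-0.001,0.008,0],
    [0.001,-0.001,0.0125,0],
    [0.001,-0.001,0.0145,0],
    [0.001,-0.001,0.0145,0],
  ],
)

```text
clock: 17.38
position: [0.5574, -0.0795, 0.0447]
ee_rot: [3.098, 0.523, -0.0]
force: [0.5, -0.0, -0.4]
width: 0.277
gripper_force: 30.0
```

Call:
jog_arm(
  moves=[
    [0,0,0,0],
    [0,0,0,0],
    [0,0,-0.02,0],
    [0,0,-0.08,0],
    [0,0,-0.14,0],
    [0,0,-0.14,0],
  ],
  hand=0.046,
)

```text
clock: 18.12
position: [0.5599, -0.0808, 0.1903]
ee_rot: [3.096, 0.522, 0.013]
force: [-0.2, 0.4, 0.1]
width: 0.504
gripper_force: 0.0
```

Run:
```python
from h import *
plan([(.5733,.2135,.18,84.7),(.5733,.2135,.06,84.7)])
```

```text
t 18.12 pos [559.9 -80.8 190.3] hy -70.9 tilt 0.47 q7 -0.65 F [-0.2  0.4  0.1] w 46.3 g 0.0
(0.5733, 0.2135, 0.18, 84.7) -> [np.float64(0.1091), np.float64(-0.2737), np.float64(0.0103), np.float64(-2.715)]
(0.5733, 0.2135, 0.06, 84.7) -> [np.float64(0.1082), np.float64(-0.274), np.float64(0.1303), np.float64(-2.715)]
```

Call:
jog_arm(
  moves=[
    [0.109,-0.274,0.01,-2.715],
    [0.109,-0.274,0.01,-2.715],
    [0.109,-0.274,0.01,-2.715],
    [0.109,-0.274,0.01,-2.715],
    [0.109,-0.274,0.01,-2.715],
    [0.109,-0.274,0.01,-2.715],
    [0.109,-0.274,0.01,-2.715],
    [0.109,-0.274,0.01,-2.715],
    [0.109,-0.274,0.01,-2.715],
    [0.109,-0.274,0.01,-2.715],
    [0.109,-0.274,0.03,-2.715],
    [0.109,-0.274,0.05,-2.715],
    [0.109,-0.274,0.08,-2.715],
    [0.109,-0.274,0.11,-2.715],
    [0.109,-0.274,0.13,-2.715],
    [0.109,-0.274,0.13,-2.715],
    [0.109,-0.274,0.13,-2.715],
    [0.109,-0.274,0.13,-2.715],
  ],
)

```text
clock: 20.38
position: [0.5711, 0.2155, 0.0559]
ee_rot: [0.146, 3.136, 0.001]
force: [0.0, -0.0, 0.7]
width: 0.506
gripper_force: 0.0
```

```bash
cat >> h.py <<'E'
def crib(z, zp=None, amin=150):
    """pine pieces round the stand with top face at z, in the stand frame (mm), per camera"""
    for n,cen in(('top',(539.8,-30.3)),('side',(539.6,-33.2))):
        im=shot(n); D=cloud(im); hsv=cv2.cvtColor(im['color'],cv2.COLOR_RGB2HSV); H,S,V=[hsv[...,i].astype(int) for i in range(3)]
        m=(H>10)&(H<30)&(S>70)&(V>110)&(abs(D[...,2]-z)<.009)&(np.hypot(D[...,0]-.54,D[...,1]+.032)<.13)
        m=cv2.morphologyEx(m.astype(np.uint8),cv2.MORPH_CLOSE,np.ones((3,3)))
        for r in rects(im,m,z,amin):
            a=np.radians(19.2); d=np.array([r[1]-cen[0],r[2]-cen[1]])
            print(n,r[0],'stand xy',(np.array([[np.cos(a),np.sin(a)],[-np.sin(a),np.cos(a)]])@d).round(1),'size',r[3:5],'ang',round(r[5]-19.2,1))
E
python3 - <<'E'
from h import *
plan([(.573,.2133,.0145,84.75)]); crib(.045)
im=shot('top'); save(im,'top3.png')
E
```

```text
t 20.38 pos [571.1 215.5  55.9] hy 84.7 tilt 0.11 q7 1.19 F [ 0.  -0.   0.7] w 46.5 g 0.0
(0.573, 0.2133, 0.0145, 84.75) -> [np.float64(-0.002), np.float64(-0.0021), np.float64(0.0414), np.float64(-0.001)]
top [356. 207.] stand xy [  1.2 -51.9] size (128.9, 24.5) ang 0.7
side [327. 225.] stand xy [  0.4 -53.1] size (127.7, 25.8) ang 0.7
```

View pics/top3.png

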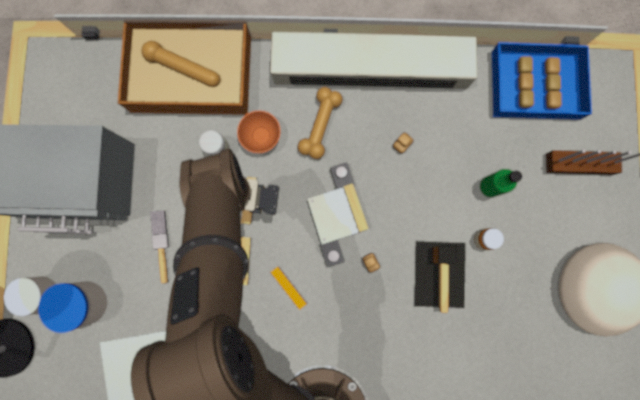

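The first slat lies along the platform's right edge at px (356,207), within about 1 mm of its place. The mallet stands on its mat at (441,275). The gripper is over the third slat at (262,198).

Call:
jog_arm(
  moves=[
    [-0.002,-0.002,0.02,0],
    [-0.002,-0.002,0.035,0],
    [-0.002,-0.002,0.0415,0],
    [-0.002,-0.002,0.0415,0],
    [-0.002,-0.002,0.0415,0],
  ],
)

```text
clock: 21.15
position: [0.5722, 0.213, 0.013]
ee_rot: [-0.144, -3.138, 0.0]
force: [0.1, 0.9, 0.5]
width: 0.502
gripper_force: 0.0
```

Call:
jog_arm(
  moves=[
    [0,0,0,0],
    [0,0,0,0],
    [0,0,0,0],
    [0,0,-0.03,0],
    [0,0,-0.08,0],
    [0,0,-0.1,0],
    [0,0,-0.1,0],
    [0,0,-0.1,0],
  ],
  hand=0.0,
)

```text
clock: 22.15
position: [0.5715, 0.2129, 0.1122]
ee_rot: [-0.144, -3.137, 0.001]
force: [-1.1, -0.3, -1.5]
width: 0.285
gripper_force: 30.0
```

Run:
```python
from h import *
plan([(.5226,.0173,.11,109.2),(.5226,.0173,.06,109.2)])
```

```text
t 22.15 pos [571.5 212.9 112.2] hy 84.7 tilt 0.08 q7 1.18 F [-1.1 -0.3 -1.5] w 26.1 g 30.0
(0.5226, 0.0173, 0.11, 109.2) -> [np.float64(0.0308), np.float64(-0.1992), np.float64(0.0024), np.float64(-0.427)]
(0.5226, 0.0173, 0.06, 109.2) -> [np.float64(0.0307), np.float64(-0.1992), np.float64(0.0524), np.float64(-0.427)]
```

Call:
jog_arm(
  moves=[
    [0.0315,-0.199,0.002,-0.427],
    [0.0315,-0.199,0.002,-0.427],
    [0.0315,-0.199,0.002,-0.427],
    [0.0315,-0.199,0.025,-0.427],
    [0.0315,-0.199,0.052,-0.427],
    [0.0315,-0.199,0.052,-0.427],
    [0.0315,-0.199,0.052,-0.427],
    [0.0315,-0.199,0.052,-0.427],
  ],
)

```text
clock: 23.15
position: [0.5232, 0.0182, 0.062]
ee_rot: [-0.525, 3.096, 0.0]
force: [0.1, -0.3, 0.3]
width: 0.281
gripper_force: 30.0
```

Run:
```python
from h import *
plan([(.5226-.0008,.0173,.0432,109.2)])
```

```text
t 23.15 pos [523.2  18.2  62. ] hy 109.2 tilt 0.07 q7 1.86 F [ 0.1 -0.3  0.3] w 25.8 g 30.0
(0.5217999999999999, 0.0173, 0.0432, 109.2) -> [np.float64(0.0016), np.float64(-0.0004), np.float64(0.0188), np.float64(0.001)]
```

Call:
jog_arm(
  moves=[
    [0.001,-0.0005,0.01,0],
    [0.001,-0.0005,0.016,0],
    [0.001,-0.0005,0.0185,0],
    [0.001,-0.0005,0.0185,0],
  ],
)

```text
clock: 23.65
position: [0.5214, 0.017, 0.0432]
ee_rot: [0.524, -3.097, -0.001]
force: [-3.6, 0.1, 13.4]
width: 0.278
gripper_force: 30.0
```

Call:
jog_arm(
  moves=[
    [0,0,0,0],
    [0,0,0,0],
    [0,0,-0.02,0],
    [0,0,-0.07,0],
    [0,0,-0.1,0],
    [0,0,-0.1,0],
    [0,0,-0.1,0],
  ],
  hand=0.046,
)

```text
clock: 24.52
position: [0.5213, 0.017, 0.142]
ee_rot: [0.524, -3.097, -0.0]
force: [0.0, 0.2, -0.3]
width: 0.506
gripper_force: 0.0
```

Run:
```python
from h import *
plan([(.4063,.2195,.15,88.7),(.4063,.2195,.05,88.7)])
```

```text
t 24.52 pos [521.3  17.  142. ] hy 109.2 tilt 0.05 q7 1.84 F [ 0.   0.2 -0.3] w 46.4 g 0.0
(0.4063, 0.2195, 0.15, 88.7) -> [np.float64(0.042), np.float64(0.2291), np.float64(-0.0079), np.float64(0.358)]
(0.4063, 0.2195, 0.05, 88.7) -> [np.float64(0.0419), np.float64(0.2291), np.float64(0.0921), np.float64(0.358)]
```

Call:
jog_arm(
  moves=[
    [0.042,0.229,-0.008,0.358],
    [0.042,0.229,-0.008,0.358],
    [0.042,0.229,-0.008,0.358],
    [0.042,0.229,0.03,0.358],
    [0.042,0.229,0.07,0.358],
    [0.042,0.229,0.092,0.358],
    [0.042,0.229,0.092,0.358],
    [0.042,0.229,0.092,0.358],
  ],
)

```text
clock: 25.52
position: [0.4069, 0.2192, 0.0508]
ee_rot: [-0.037, -3.141, 0.001]
force: [-1.3, 0.9, -0.2]
width: 0.499
gripper_force: 0.0
```

Run:
```python
from h import *
plan([(.4063,.2195,.014,88.7)]);crib(.045)
```

```text
t 25.52 pos [406.9 219.2  50.8] hy 88.7 tilt 0.03 q7 1.04 F [-1.3  0.9 -0.2] w 45.8 g 0.0
(0.4063, 0.2195, 0.014, 88.7) -> [np.float64(0.0006), np.float64(0.0003), np.float64(0.0368), np.float64(-0.001)]
top [319. 220.] stand xy [-1.  51.2] size (127.8, 23.0) ang 0.0
top [355. 207.] stand xy [  1.2 -52.2] size (128.9, 25.2) ang 0.7
side [327. 225.] stand xy [  0.4 -53.1] size (127.7, 25.8) ang 0.7
side [304. 204.] stand xy [-1.9 49.6] size (129.2, 25.9) ang -0.1
```

Call:
jog_arm(
  moves=[
    [0.001,0,0.02,0],
    [0.001,0,0.032,0],
    [0.001,0,0.037,0],
    [0.001,0,0.037,0],
    [0.001,0,0.037,0],
  ],
)

```text
clock: 26.25
position: [0.4061, 0.2196, 0.0141]
ee_rot: [0.036, 3.141, 0.001]
force: [-0.1, -0.1, -0.2]
width: 0.5
gripper_force: 0.0
```

Call:
jog_arm(
  moves=[
    [0,0,0,0],
    [0,0,0,0],
    [0,0,0,0],
    [0,0,-0.03,0],
    [0,0,-0.08,0],
    [0,0,-0.12,0],
    [0,0,-0.12,0],
    [0,0,-0.12,0],
  ],
  hand=0.0,
)

```text
clock: 27.25
position: [0.4054, 0.2192, 0.1333]
ee_rot: [-0.036, -3.141, 0.0]
force: [-0.6, 0.2, -1.1]
width: 0.28
gripper_force: 30.0
```

Run:
```python
from h import *
plan([(.5888,-.0147,.13,19.2),(.5888,-.0147,.078,19.2)])
```

```text
t 27.25 pos [405.4 219.2 133.3] hy 88.7 tilt 0.02 q7 1.01 F [-0.6  0.2 -1.1] w 25.7 g 30.0
(0.5888, -0.0147, 0.13, 19.2) -> [np.float64(-0.1887), np.float64(-0.2297), np.float64(0.0032), np.float64(1.213)]
(0.5888, -0.0147, 0.078, 19.2) -> [np.float64(-0.1887), np.float64(-0.2297), np.float64(0.0552), np.float64(1.213)]
```

Call:
jog_arm(
  moves=[
    [-0.189,-0.23,0.003,1.213],
    [-0.189,-0.23,0.003,1.213],
    [-0.189,-0.23,0.003,1.213],
    [-0.189,-0.23,0.003,1.213],
    [-0.189,-0.23,0.003,1.213],
    [-0.189,-0.23,0.003,1.213],
    [-0.189,-0.23,0.03,1.213],
    [-0.189,-0.23,0.055,1.213],
    [-0.189,-0.23,0.055,1.213],
    [-0.189,-0.23,0.055,1.213],
  ],
)

```text
clock: 28.5
position: [0.5894, -0.0151, 0.0786]
ee_rot: [-1.82, -2.56, 0.001]
force: [0.1, 0.8, -0.2]
width: 0.283
gripper_force: 30.0
```

Run:
```python
from h import *
plan([(.5888,-.0147,.0593,19.2)])
```

```text
t 28.50 pos [589.4 -15.1  78.6] hy 19.2 tilt 0.05 q7 0.61 F [ 0.1  0.8 -0.2] w 26.0 g 30.0
(0.5888, -0.0147, 0.0593, 19.2) -> [np.float64(0.0006), np.float64(-0.0004), np.float64(0.0193), np.float64(-0.0)]
```

Call:
jog_arm(
  moves=[
    [0,0,0.01,0],
    [0,0,0.016,0],
    [0,0,0.019,0],
    [0,0,0.019,0],
  ],
)

```text
clock: 29.0
position: [0.5894, -0.0149, 0.0596]
ee_rot: [-1.82, -2.56, 0.0]
force: [1.0, 1.0, 0.0]
width: 0.28
gripper_force: 30.0
```

Call:
jog_arm(
  moves=[
    [0,0,0,0],
    [0,0,0,0],
    [0,0,-0.02,0],
    [0,0,-0.07,0],
    [0,0,-0.11,0],
    [0,0,-0.11,0],
    [0,0,-0.11,0],
  ],
  hand=0.046,
)

```text
clock: 29.88
position: [0.5892, -0.0146, 0.1694]
ee_rot: [-1.82, -2.56, -0.0]
force: [0.0, 0.4, 0.5]
width: 0.502
gripper_force: 0.0
```

Run:
```python
from h import *
plan([(.568,.29,.15,100.1),(.568,.29,.05,100.1)])
```

```text
t 29.88 pos [589.2 -14.6 169.4] hy 19.2 tilt 0.03 q7 0.55 F [0.  0.4 0.5] w 46.1 g 0.0
(0.568, 0.29, 0.15, 100.1) -> [np.float64(0.2946), np.float64(0.0802), np.float64(0.0195), np.float64(-1.412)]
(0.568, 0.29, 0.05, 100.1) -> [np.float64(0.2946), np.float64(0.0802), np.float64(0.1195), np.float64(-1.412)]
```

Call:
jog_arm(
  moves=[
    [0.295,0.08,0.02,-1.412],
    [0.295,0.08,0.02,-1.412],
    [0.295,0.08,0.02,-1.412],
    [0.295,0.08,0.02,-1.412],
    [0.295,0.08,0.02,-1.412],
    [0.295,0.08,0.02,-1.412],
    [0.295,0.08,0.05,-1.412],
    [0.295,0.08,0.09,-1.412],
    [0.295,0.08,0.12,-1.412],
    [0.295,0.08,0.12,-1.412],
    [0.295,0.08,0.12,-1.412],
  ],
)

```text
clock: 31.25
position: [0.5683, 0.2901, 0.05]
ee_rot: [0.276, -3.129, -0.0]
force: [-0.4, 0.1, -0.2]
width: 0.498
gripper_force: 0.0
```

Run:
```python
from h import *
plan([(.568,.29,.014,100.1)]);crib(.06); mallet()
```

```text
t 31.25 pos [568.3 290.1  50. ] hy 100.1 tilt 0.00 q7 1.28 F [-0.4  0.1 -0.2] w 45.7 g 0.0
(0.568, 0.29, 0.014, 100.1) -> [np.float64(0.0003), np.float64(-0.0001), np.float64(0.036), np.float64(-0.0)]
top [332. 194.] stand xy [51.8 -2.9] size (126.8, 26.6) ang -90.4
side [331. 203.] stand xy [50.5 -3.8] size (129.2, 25.7) ang -89.7
head 450 [ 436.1 -326.    82.5] [ 412.5 -419.9   72.8] [ 492.6 -295.1   87.3]
handle 526 [ 333.4 -321.7   52.6] [ 283.2 -329.9   40.1] [ 384.9 -308.1   59.5]
```

Call:
jog_arm(
  moves=[
    [0,0,0.02,0],
    [0,0,0.032,0],
    [0,0,0.036,0],
    [0,0,0.036,0],
    [0,0,0.036,0],
  ],
)

```text
clock: 32.02
position: [0.5684, 0.2902, 0.014]
ee_rot: [-0.276, 3.129, 0.0]
force: [0.3, -0.2, 0.2]
width: 0.5
gripper_force: 0.0
```

Call:
jog_arm(
  moves=[
    [0,0,0,0],
    [0,0,0,0],
    [0,0,0,0],
    [0,0,-0.03,0],
    [0,0,-0.08,0],
    [0,0,-0.12,0],
    [0,0,-0.12,0],
    [0,0,-0.12,0],
  ],
  hand=0.0,
)

```text
clock: 33.02
position: [0.5677, 0.2899, 0.1332]
ee_rot: [0.276, -3.129, 0.0]
force: [-0.2, -0.3, -0.2]
width: 0.28
gripper_force: 30.0
```

Run:
```python
from h import *
plan([(.4906,-.0489,.13,19.2),(.4906,-.0489,.078,19.2)])
```

```text
t 33.02 pos [567.7 289.9 133.2] hy 100.1 tilt 0.04 q7 1.26 F [-0.2 -0.3 -0.2] w 25.7 g 30.0
(0.4906, -0.0489, 0.13, 19.2) -> [np.float64(0.1352), np.float64(-0.32), np.float64(0.0034), np.float64(1.412)]
(0.4906, -0.0489, 0.078, 19.2) -> [np.float64(0.1352), np.float64(-0.32), np.float64(0.0554), np.float64(1.412)]
```

Call:
jog_arm(
  moves=[
    [0.135,-0.32,0.003,1.412],
    [0.135,-0.32,0.003,1.412],
    [0.135,-0.32,0.003,1.412],
    [0.135,-0.32,0.003,1.412],
    [0.135,-0.32,0.003,1.412],
    [0.135,-0.32,0.003,1.412],
    [0.135,-0.32,0.003,1.412],
    [0.135,-0.32,0.03,1.412],
    [0.135,-0.32,0.055,1.412],
    [0.135,-0.32,0.055,1.412],
    [0.135,-0.32,0.055,1.412],
  ],
)

```text
clock: 34.4
position: [0.491, -0.0488, 0.0788]
ee_rot: [-1.82, -2.56, 0.001]
force: [0.3, -0.4, 0.4]
width: 0.278
gripper_force: 30.0
```

Run:
```python
from h import *
plan([(.4906,-.0489,.0593,19.2)]); crib(.062+.015)
```

```text
t 34.40 pos [491.  -48.8  78.8] hy 19.2 tilt 0.05 q7 0.68 F [ 0.3 -0.4  0.4] w 25.5 g 30.0
(0.4906, -0.0489, 0.0593, 19.2) -> [np.float64(0.0001), np.float64(-0.0004), np.float64(0.0195), np.float64(-0.0)]
```

Call:
jog_arm(
  moves=[
    [0,0,0.01,0],
    [0,0,0.016,0],
    [0,0,0.019,0],
    [0,0,0.019,0],
  ],
)

```text
clock: 35.0
position: [0.4911, -0.0487, 0.0594]
ee_rot: [-1.82, -2.56, 0.001]
force: [-0.0, -0.7, -0.2]
width: 0.28
gripper_force: 30.0
```

Call:
jog_arm(
  moves=[
    [0,0,0,0],
    [0,0,0,0],
    [0,0,-0.02,0],
    [0,0,-0.07,0],
    [0,0,-0.11,0],
    [0,0,-0.11,0],
    [0,0,-0.11,0],
  ],
  hand=0.046,
)

```text
clock: 35.88
position: [0.491, -0.0484, 0.1694]
ee_rot: [-1.819, -2.561, -0.001]
force: [-0.7, 0.6, -0.0]
width: 0.501
gripper_force: 0.0
```

Run:
```python
from h import *
plan([(.4093,.3357,.15,99.8),(.4093,.3357,.05,99.8)])
```

```text
t 35.88 pos [491.  -48.4 169.4] hy 19.2 tilt 0.02 q7 0.58 F [-0.7  0.6 -0. ] w 46.0 g 0.0
(0.4093, 0.3357, 0.15, 99.8) -> [np.float64(0.3895), np.float64(0.0492), np.float64(0.0196), np.float64(-1.407)]
(0.4093, 0.3357, 0.05, 99.8) -> [np.float64(0.3895), np.float64(0.0492), np.float64(0.1196), np.float64(-1.407)]
```

Call:
jog_arm(
  moves=[
    [0.389,0.049,0.02,-1.407],
    [0.389,0.049,0.02,-1.407],
    [0.389,0.049,0.02,-1.407],
    [0.389,0.049,0.02,-1.407],
    [0.389,0.049,0.02,-1.407],
    [0.389,0.049,0.02,-1.407],
    [0.389,0.049,0.02,-1.407],
    [0.389,0.049,0.06,-1.407],
    [0.389,0.049,0.1,-1.407],
    [0.389,0.049,0.12,-1.407],
    [0.389,0.049,0.12,-1.407],
    [0.389,0.049,0.12,-1.407],
  ],
)

```text
clock: 37.38
position: [0.4097, 0.3348, 0.0498]
ee_rot: [0.268, -3.13, 0.0]
force: [0.1, -0.0, -0.2]
width: 0.5
gripper_force: 0.0
```

Run:
```python
from h import *
plan([(.4093,.3357,.014,99.8)]);crib(.06); im=shot('top'); save(im,'top4.png')
c=cv2.imread('pics/top4.png')[160:280,280:480]; cv2.imwrite('pics/crop4.png',cv2.resize(c,None,fx=4,fy=4,interpolation=cv2.INTER_NEAREST))
```

```text
t 37.38 pos [409.7 334.8  49.8] hy 99.8 tilt 0.02 q7 1.04 F [ 0.1 -0.  -0.2] w 45.9 g 0.0
(0.4093, 0.3357, 0.014, 99.8) -> [np.float64(0.0002), np.float64(0.001), np.float64(0.0358), np.float64(-0.0)]
top [344. 231.] stand xy [-51.9  -3.1] size (128.4, 25.5) ang -90.0
top [332. 194.] stand xy [50.9 -3. ] size (126.7, 26.3) ang -89.4
side [301. 220.] stand xy [-53.   -4.4] size (131.1, 25.5) ang -89.2
side [331. 203.] stand xy [50.6 -3.5] size (128.7, 25.4) ang -90.0
```

View pics/crop4.png

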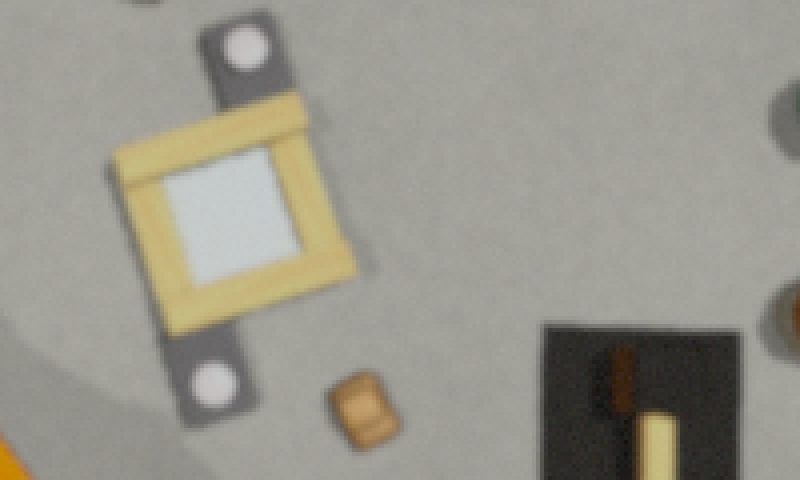

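The two layer-1 slats and the two crosswise ones form an even frame around px (337,213). The second pair sits about 3 mm towards stand −y, so I'll re-grip and nudge both before going higher.

Run:
```python
from h import *
plan([(.4906,-.0489,.15,19.2),(.4906,-.0489,.08,19.2)])
```

```text
t 37.52 pos [410.1 335.3  50.6] hy 99.8 tilt 0.09 q7 1.04 F [ 0.6  0.3 -0.2] w 46.0 g 0.0
(0.4906, -0.0489, 0.15, 19.2) -> [np.float64(-0.014), np.float64(-0.3922), np.float64(-0.0998), np.float64(1.407)]
(0.4906, -0.0489, 0.08, 19.2) -> [np.float64(-0.0139), np.float64(-0.3923), np.float64(-0.0298), np.float64(1.407)]
```

Call:
jog_arm(
  moves=[
    [0,0,-0.06,0],
    [-0.014,-0.392,-0.1,1.407],
    [-0.014,-0.392,-0.1,1.407],
    [-0.014,-0.392,-0.1,1.407],
    [-0.014,-0.392,-0.1,1.407],
    [-0.014,-0.392,-0.1,1.407],
    [-0.014,-0.392,-0.1,1.407],
    [-0.014,-0.392,-0.1,1.407],
    [-0.014,-0.392,-0.06,1.407],
    [-0.014,-0.392,-0.03,1.407],
    [-0.014,-0.392,-0.03,1.407],
    [-0.014,-0.392,-0.03,1.407],
  ],
)

```text
clock: 39.02
position: [0.4909, -0.0491, 0.0809]
ee_rot: [1.819, 2.56, 0.002]
force: [0.1, -0.1, 0.0]
width: 0.501
gripper_force: 0.0
```

Run:
```python
from h import *
plan([(.4906,-.0489,.06,19.2)])
```

```text
t 39.02 pos [490.9 -49.1  80.9] hy 19.2 tilt 0.09 q7 0.69 F [ 0.1 -0.1  0. ] w 45.9 g 0.0
(0.4906, -0.0489, 0.06, 19.2) -> [np.float64(0.0003), np.float64(-0.0003), np.float64(0.0209), np.float64(-0.0)]
```

Call:
jog_arm(
  moves=[
    [0,0,0.012,0],
    [0,0,0.0205,0],
    [0,0,0.0205,0],
  ],
)

```text
clock: 39.4
position: [0.4898, -0.049, 0.0587]
ee_rot: [-1.82, -2.56, 0.001]
force: [-0.8, 0.1, 0.3]
width: 0.503
gripper_force: 0.0
```

Call:
jog_arm(
  moves=[
    [0,0,0,0],
    [0,0,0,0],
    [0,0,0,0],
    [0,0,-0.003,0],
    [0.0035,0,-0.003,0],
    [0.0035,0,-0.003,0],
    [0.0035,0,0,0],
    [0.0035,0,0,0],
  ],
  hand=0.0,
)

```text
clock: 40.4
position: [0.4892, -0.0456, 0.0593]
ee_rot: [-1.82, -2.561, -0.001]
force: [-1.3, 1.3, 6.1]
width: 0.279
gripper_force: 30.0
```

Call:
jog_arm(
  moves=[
    [0,0,0,0],
    [0,0,0,0],
    [0,0,-0.02,0],
    [0,0,-0.06,0],
    [-0.0035,0.05,-0.06,0],
    [-0.0035,0.104,-0.06,0],
    [-0.0035,0.104,-0.03,0],
    [-0.0035,0.104,-0.01,0],
    [-0.0035,0.104,0,0],
    [-0.0035,0.104,0,0],
  ],
  hand=0.046,
)

```text
clock: 41.65
position: [0.588, -0.015, 0.0588]
ee_rot: [-1.82, -2.56, 0.001]
force: [0.5, 0.9, 0.8]
width: 0.501
gripper_force: 0.0
```

Call:
jog_arm(
  moves=[
    [0,0,0,0],
    [0,0,0,0],
    [0,0,0,0],
    [0,0,-0.003,0],
    [0.0035,0,-0.003,0],
    [0.0035,0,-0.003,0],
    [0.0035,0,0,0],
    [0.0035,0,0,0],
  ],
  hand=0.0,
)

```text
clock: 42.65
position: [0.5874, -0.0114, 0.0598]
ee_rot: [-1.82, -2.561, -0.001]
force: [-3.1, 1.3, 10.1]
width: 0.279
gripper_force: 30.0
```

Call:
jog_arm(
  moves=[
    [0,0,0,0],
    [0,0,0,0],
    [0,0,-0.02,0],
    [0,0,-0.07,0],
    [0,0,-0.11,0],
    [0,0,-0.11,0],
    [0,0,-0.11,0],
  ],
  hand=0.046,
)

```text
clock: 43.52
position: [0.5869, -0.0113, 0.1686]
ee_rot: [-1.819, -2.56, 0.0]
force: [-0.2, -0.2, -0.2]
width: 0.5
gripper_force: 0.0
```

Run:
```python
from h import *
plan([(.4093,.3357,.15,99.8),(.4093,.3357,.05,99.8)])
```

```text
t 43.52 pos [586.9 -11.3 168.6] hy 19.2 tilt 0.04 q7 0.56 F [-0.2 -0.2 -0.2] w 45.9 g 0.0
(0.4093, 0.3357, 0.15, 99.8) -> [np.float64(0.3861), np.float64(-0.0536), np.float64(0.0188), np.float64(-1.407)]
(0.4093, 0.3357, 0.05, 99.8) -> [np.float64(0.3861), np.float64(-0.0535), np.float64(0.1188), np.float64(-1.407)]
```

Call:
jog_arm(
  moves=[
    [0.386,-0.053,0.02,-1.407],
    [0.386,-0.053,0.02,-1.407],
    [0.386,-0.053,0.02,-1.407],
    [0.386,-0.053,0.02,-1.407],
    [0.386,-0.053,0.02,-1.407],
    [0.386,-0.053,0.02,-1.407],
    [0.386,-0.053,0.02,-1.407],
    [0.386,-0.053,0.06,-1.407],
    [0.386,-0.053,0.1,-1.407],
    [0.386,-0.053,0.118,-1.407],
    [0.386,-0.053,0.118,-1.407],
    [0.386,-0.053,0.118,-1.407],
  ],
)

```text
clock: 45.02
position: [0.4104, 0.3355, 0.0513]
ee_rot: [0.268, -3.13, 0.0]
force: [0.7, 0.1, 0.2]
width: 0.503
gripper_force: 0.0
```

Run:
```python
from h import *
plan([(.4093,.3357,.014,99.8)]);crib(.06)
```

```text
t 45.02 pos [410.4 335.5  51.3] hy 99.8 tilt 0.02 q7 1.06 F [0.7 0.1 0.2] w 46.1 g 0.0
(0.4093, 0.3357, 0.014, 99.8) -> [np.float64(0.001), np.float64(0.0004), np.float64(0.0373), np.float64(-0.0)]
top [343. 232.] stand xy [-49.7   0.6] size (127.4, 31.8) ang -89.6
top [331. 195.] stand xy [51.2  0.4] size (128.3, 26.2) ang -90.0
side [300. 219.] stand xy [-54.   -2.1] size (132.6, 25.9) ang -89.5
side [330. 202.] stand xy [49.6 -0.3] size (129.4, 25.6) ang -89.7
```

Call:
jog_arm(
  moves=[
    [0.001,0,0.02,0],
    [0.001,0,0.033,0],
    [0.001,0,0.037,0],
    [0.001,0,0.037,0],
    [0.001,0,0.037,0],
  ],
)

```text
clock: 45.75
position: [0.4097, 0.3357, 0.0147]
ee_rot: [-0.268, 3.13, 0.001]
force: [0.5, -0.3, 0.6]
width: 0.498
gripper_force: 0.0
```

Call:
jog_arm(
  moves=[
    [0,0,0,0],
    [0,0,0,0],
    [0,0,0,0],
    [0,0,-0.03,0],
    [0,0,-0.08,0],
    [0,0,-0.13,0],
    [0,0,-0.13,0],
    [0,0,-0.13,0],
  ],
  hand=0.0,
)

```text
clock: 46.75
position: [0.4091, 0.3352, 0.1439]
ee_rot: [0.269, -3.13, 0.0]
force: [-0.8, -0.2, -0.5]
width: 0.279
gripper_force: 30.0
```

Run:
```python
from h import *
plan([(.5226,.0184,.14,109.2),(.5226,.0184,.094,109.2)])
```

```text
t 46.75 pos [409.1 335.2 143.9] hy 99.8 tilt 0.01 q7 1.04 F [-0.8 -0.2 -0.5] w 25.6 g 30.0
(0.5226, 0.0184, 0.14, 109.2) -> [np.float64(-0.0579), np.float64(-0.3315), np.float64(0.0039), np.float64(-0.164)]
(0.5226, 0.0184, 0.094, 109.2) -> [np.float64(-0.0579), np.float64(-0.3315), np.float64(0.0499), np.float64(-0.164)]
```

Call:
jog_arm(
  moves=[
    [-0.058,-0.3315,0.004,-0.164],
    [-0.058,-0.3315,0.004,-0.164],
    [-0.058,-0.3315,0.004,-0.164],
    [-0.058,-0.3315,0.004,-0.164],
    [-0.058,-0.3315,0.004,-0.164],
    [-0.058,-0.3315,0.01,-0.164],
    [-0.058,-0.3315,0.035,-0.164],
    [-0.058,-0.3315,0.05,-0.164],
    [-0.058,-0.3315,0.05,-0.164],
    [-0.058,-0.3315,0.05,-0.164],
  ],
)

```text
clock: 48.0
position: [0.523, 0.0191, 0.0944]
ee_rot: [0.525, -3.097, -0.0]
force: [0.7, -0.2, -0.9]
width: 0.276
gripper_force: 30.0
```

Run:
```python
from h import *
plan([(.5226,.0184,.0747,109.2)])
```

```text
t 48.00 pos [523.   19.1  94.4] hy 109.2 tilt 0.01 q7 1.89 F [ 0.7 -0.2 -0.9] w 25.3 g 30.0
(0.5226, 0.0184, 0.0747, 109.2) -> [np.float64(0.0006), np.float64(-0.0005), np.float64(0.0197), np.float64(0.001)]
```

Call:
jog_arm(
  moves=[
    [0.0015,-0.0005,0.01,0],
    [0.0015,-0.0005,0.0165,0],
    [0.0015,-0.0005,0.0195,0],
    [0.0015,-0.0005,0.0195,0],
  ],
)

```text
clock: 48.5
position: [0.5217, 0.0177, 0.0746]
ee_rot: [0.524, -3.097, -0.0]
force: [0.5, -0.3, -0.1]
width: 0.281
gripper_force: 30.0
```

Call:
jog_arm(
  moves=[
    [0,0,0,0],
    [0,0,0,0],
    [0,0,-0.02,0],
    [0,0,-0.07,0],
    [0,0,-0.11,0],
    [0,0,-0.11,0],
    [0,0,-0.11,0],
  ],
  hand=0.046,
)

```text
clock: 49.38
position: [0.5214, 0.0177, 0.1843]
ee_rot: [0.524, -3.097, -0.0]
force: [0.8, -0.0, -0.8]
width: 0.499
gripper_force: 0.0
```

Run:
```python
from h import *
plan([(.5762,.3614,.15,96),(.5762,.3614,.05,96)])
```

```text
t 49.38 pos [521.4  17.7 184.3] hy 109.2 tilt 0.02 q7 1.86 F [ 0.8 -0.  -0.8] w 45.8 g 0.0
(0.5762, 0.3614, 0.15, 96) -> [np.float64(-0.1648), np.float64(0.3065), np.float64(0.0344), np.float64(0.231)]
(0.5762, 0.3614, 0.05, 96) -> [np.float64(-0.1649), np.float64(0.3065), np.float64(0.1344), np.float64(0.231)]
```

Call:
jog_arm(
  moves=[
    [-0.165,0.3065,0.02,0.231],
    [-0.165,0.3065,0.02,0.231],
    [-0.165,0.3065,0.02,0.231],
    [-0.165,0.3065,0.02,0.231],
    [-0.165,0.3065,0.02,0.231],
    [-0.165,0.3065,0.03,0.231],
    [-0.165,0.3065,0.07,0.231],
    [-0.165,0.3065,0.11,0.231],
    [-0.165,0.3065,0.134,0.231],
    [-0.165,0.3065,0.134,0.231],
    [-0.165,0.3065,0.134,0.231],
  ],
)

```text
clock: 50.75
position: [0.577, 0.3614, 0.0509]
ee_rot: [-0.163, 3.137, -0.0]
force: [0.8, 0.4, 0.1]
width: 0.502
gripper_force: 0.0
```

Run:
```python
from h import *
plan([(.5762,.3614,.014,96)]);crib(.075); mallet()
```

```text
t 50.75 pos [577.  361.4  50.9] hy 96.0 tilt 0.01 q7 1.16 F [0.8 0.4 0.1] w 46.0 g 0.0
(0.5762, 0.3614, 0.014, 96) -> [np.float64(0.0008), np.float64(0.0001), np.float64(0.0369), np.float64(-0.001)]
top [319. 219.] stand xy [-1.1 50.5] size (127.3, 25.6) ang 0.0
side [304. 197.] stand xy [-0.9 50.1] size (127.6, 26.0) ang 0.1
head 451 [ 436.3 -326.    82.4] [ 412.2 -419.7   72.4] [ 492.4 -294.7   87.1]
handle 525 [ 333.7 -321.7   52.7] [ 283.2 -329.7   40.3] [ 384.8 -307.9   59.1]
```

Call:
jog_arm(
  moves=[
    [0.001,0,0.02,0],
    [0.001,0,0.033,0],
    [0.001,0,0.037,0],
    [0.001,0,0.037,0],
    [0.001,0,0.037,0],
  ],
)

```text
clock: 51.52
position: [0.5761, 0.3614, 0.0141]
ee_rot: [-0.163, 3.137, 0.001]
force: [0.8, 0.4, 0.8]
width: 0.505
gripper_force: 0.0
```

Call:
jog_arm(
  moves=[
    [0,0,0,0],
    [0,0,0,0],
    [0,0,0,0],
    [0,0,-0.03,0],
    [0,0,-0.08,0],
    [0,0,-0.13,0],
    [0,0,-0.15,0],
    [0,0,-0.15,0],
  ],
  hand=0.0,
)

```text
clock: 52.52
position: [0.5766, 0.3618, 0.1656]
ee_rot: [-0.163, 3.134, 0.003]
force: [-0.8, -0.3, -0.7]
width: 0.281
gripper_force: 30.0
```

Run:
```python
from h import *
plan([(.5571,-.0803,.16,109.2),(.5571,-.0803,.094,109.2)])
```

```text
t 52.52 pos [576.6 361.8 165.6] hy 96.0 tilt 0.20 q7 1.14 F [-0.8 -0.3 -0.7] w 25.8 g 30.0
(0.5571, -0.0803, 0.16, 109.2) -> [np.float64(0.0654), np.float64(-0.4377), np.float64(0.0046), np.float64(-0.231)]
(0.5571, -0.0803, 0.094, 109.2) -> [np.float64(0.0656), np.float64(-0.4378), np.float64(0.0706), np.float64(-0.231)]
```

Call:
jog_arm(
  moves=[
    [0.0655,-0.4375,0.005,-0.231],
    [0.0655,-0.4375,0.005,-0.231],
    [0.0655,-0.4375,0.005,-0.231],
    [0.0655,-0.4375,0.005,-0.231],
    [0.0655,-0.4375,0.005,-0.231],
    [0.0655,-0.4375,0.005,-0.231],
    [0.0655,-0.4375,0.005,-0.231],
    [0.0655,-0.4375,0.03,-0.231],
    [0.0655,-0.4375,0.06,-0.231],
    [0.0655,-0.4375,0.07,-0.231],
    [0.0655,-0.4375,0.07,-0.231],
    [0.0655,-0.4375,0.07,-0.231],
  ],
)

```text
clock: 54.02
position: [0.5566, -0.0805, 0.0944]
ee_rot: [-0.524, 3.096, -0.0]
force: [-0.2, -0.3, 0.0]
width: 0.278
gripper_force: 30.0
```

Run:
```python
from h import *
plan([(.5571,-.0803,.0743,109.2)])
```

```text
t 54.02 pos [556.6 -80.5  94.4] hy 109.2 tilt 0.06 q7 2.08 F [-0.2 -0.3  0. ] w 25.5 g 30.0
(0.5571, -0.0803, 0.0743, 109.2) -> [np.float64(-0.0005), np.float64(0.0), np.float64(0.0201), np.float64(0.0)]
```

Call:
jog_arm(
  moves=[
    [0,0,0.01,0],
    [0,0,0.0165,0],
    [0,0,0.0198,0],
    [0,0,0.0198,0],
  ],
)

```text
clock: 54.52
position: [0.556, -0.0807, 0.074]
ee_rot: [0.524, -3.098, -0.0]
force: [-0.9, 0.0, 4.3]
width: 0.28
gripper_force: 30.0
```

Call:
jog_arm(
  moves=[
    [0,0,0,0],
    [0,0,0,0],
    [0,0,-0.02,0],
    [0,0,-0.07,0],
    [0,0,-0.12,0],
    [-0.03,0.06,-0.13,0],
    [-0.06,0.12,-0.13,0],
    [-0.09,0.18,-0.13,0],
    [-0.11,0.24,-0.13,0],
    [-0.12,0.3,-0.13,0],
    [-0.12,0.34,-0.13,0],
    [-0.12,0.34,-0.13,0],
  ],
  hand=0.046,
)

```text
clock: 56.02
position: [0.5549, 0.2861, 0.2034]
ee_rot: [0.537, -3.094, -0.004]
force: [-0.5, -0.7, 0.2]
width: 0.496
gripper_force: 0.0
```

Run:
```python
from h import *
plan([]);crib(.075); mallet(); caps()
im=shot('top'); save(im,'top5.png')
c=cv2.imread('pics/top5.png')[140:340,260:500]; cv2.imwrite('pics/crop5.png',cv2.resize(c,None,fx=3,fy=3,interpolation=cv2.INTER_NEAREST)); save(shot('side'),'side5.png')
```

```text
t 56.02 pos [554.9 286.1 203.4] hy 109.7 tilt 0.17 q7 1.41 F [-0.5 -0.7  0.2] w 45.5 g 0.0
top [319. 219.] stand xy [-0.6 50.5] size (128.0, 25.6) ang 0.0
top [356. 206.] stand xy [  0.7 -52.9] size (129.3, 24.3) ang 0.2
side [327. 218.] stand xy [ -0.4 -53.7] size (128.3, 25.9) ang 0.1
side [304. 197.] stand xy [-0.9 50.1] size (127.6, 26.0) ang 0.1
head 451 [ 436.2 -325.9   82.4] [ 412.4 -419.8   72.2] [ 492.2 -295.1   86.9]
handle 529 [ 333.3 -321.8   52.5] [ 283.2 -330.3   40.1] [ 384.9 -308.    58.8]
cap A 86 [425.2 -26.5  42. ] z95 44.7 max 45.8
cap B 78 [652.  -43.3  42.2] z95 45.1 max 49.1
```

View pics/crop5.png

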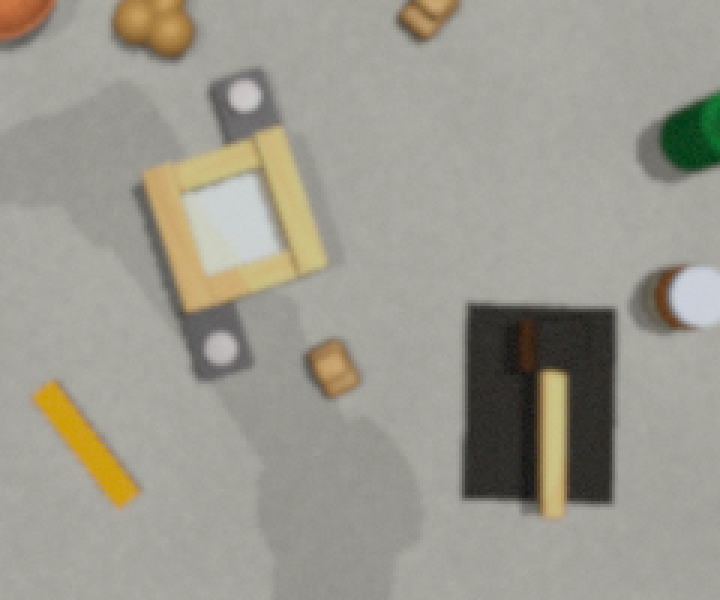

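View pics/side5.png

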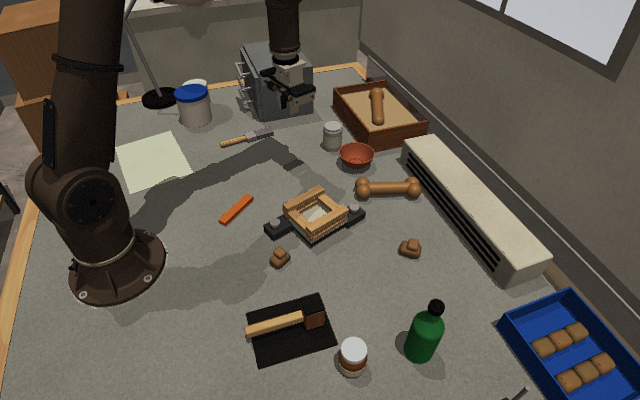

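The pictures show a three-layer crib squarely on the stand, with its centre near px (337,213) in the top view. The mallet stands on its mat near (441,275), both caps are down, no loose slats remain, and the bystanders and orange slat are untouched.

```bash
python3 -c "
from h import *
print(arm.sign_off())"
```

```text
the job is handed in; nothing more can be done
None
```

I handed the job in at about 56 s: both pins knocked home with mallet blows, the mallet back on its mat, and all six slats I found built into a three-layer crib, each within about 2 mm of its place by the cameras.

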